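# Reset a tripped drive through its recessed service well

### The job

The black drive on the panel has tripped. Using only the fingertips, push its loose yellow cover along its channel until the well under it is completely uncovered, reach down into the well and press the sunken red reset key to the bottom for a good second, then push the cover back until the well is fully shut again. Only slide the cover, never lift it out of its channel, do not press the green run key, and leave the three loose things lying on the panel where they are.

Things in the scene. Friction and masses are not known exactly. Their poses are not given: they have to be found in the camera images.
- drive: Fixed aluminium plate 300 x 440 x 4 mm (x, y, z) with a black drive, 130 x 260 mm, in its middle and white wire ducts, 34 mm wide, top 48 mm above the bench, along x = +-130 mm. Origin: centre of the plate's underside, on the bench; z up, y along the plate's long side. The drive's flat top (deck) is at z = 74 mm. In this frame the well is at x 0, y -70 mm, the green run key at x 0, y +100 mm.
- channel_mid (a point): Middle of the aluminium channel on the deck that guides the cover along the drive's y: at x 0, y -25, z 74 mm in the drive's frame. Channel 67.6 mm wide between side rails, 155 mm long between end stops, rails and stops 4 mm high.
- well_mouth (a point): Centre of the well's 48 x 48 mm square mouth, level with the deck, 74 mm above the bench. The walls run straight down 45 mm, parallel to the drive's x and y axes; the red reset key stands on its floor.
- reset_key_top (a point): Centre of the top of the red reset key, a round key 24 mm across in the middle of the well. Untouched, it lies 24 mm below the well's mouth, 50 mm above the bench; moves with the key.
- reset_key (a joint): Travel of the spring-loaded reset key straight down: 0 untouched, 0.005 m fully down (about 5 N there, 1.5 N to start it). It springs back when let go.
- run_key (a joint): Travel of the green run key (20 mm across, raised 20 mm above the deck): 0 untouched, 0.004 m fully down (3 N). Not to be pressed.
- cover: Loose yellow cover, about 80 g: plate 64 x 62 x 5 mm (x, y, z) with an upright push tab across its middle, 32 mm wide in x, 10 mm thick in y, its top 23 mm above the underside. Origin: centre of the underside, on the deck. In the drive's frame its y is about -70 mm fully shut (at one stop), +20 mm at the other stop; the well is uncovered beyond -15 mm. Starts between shut and half open.
- terminal_block: Bystander: loose green terminal block 60 x 22 x 24 mm on the plate beside the drive. Origin: centre of its underside.
- screw_jar: Bystander: loose small jar with a blue cap, 44 mm across, 60 mm tall, on the plate beside the drive. Origin: centre of its underside.
- relay: Bystander: loose orange plug-in relay with a grey foot, 28 x 28 x 36 mm on the plate beside the drive. Origin: centre of its underside.
Things that resemble listed ones, but are neither listed nor needed, are in the scene too. Several things have the shape of the cover; the one meant has the colours described above.

How it is judged:
By the outcome, as a careful person would: the job done as asked, in the order asked, and still so for the second after the job is handed in, with the robot touching nothing.
It also fails if it takes over 54 s, if anything falls off the work surface, if the arm or the gripper's body presses on something with over 40 N, if the wrist force passes 120 N, or if a joint passes its speed limit or range.

### The arm

A 6-joint arm with a two-finger parallel gripper is mounted at the origin on the work surface. World frame = base frame: x ahead of the robot, y to its left, z up, the work surface at z = 0. Lengths are in m, angles in rad, forces in N, time in s.
With the tool pointing down it reaches from about 0.275 to 0.75 m from the base axis. Payload 10.2 kg.
Tool frame: the origin (TCP) lies midway between the tips of the shut fingers; the grasp point (between the pads) lies 19 mm behind it; z points along the fingers, y is the line along which they close (so a half turn about z gives the same grasp; the last joint's range is limited). The gripper opens to 85 mm and grips with 20 to 120 N. Pads are 22 mm wide; open, the fingers measure 114 mm over their backs; the gripper's body (76 mm by 85 mm) begins 54 mm behind the grasp point. The pads swing forward as they close: fully open they stand 13 mm farther back than shut.
Start: joints at [-0.223, 0.313, 1.498, -0, 1.331, -0.223], TCP at [0.525, -0, 0.205] pointing down, gripper open.
Joint ranges: [-2.94, 2.94], [-0.97, 2.17], [0.19, 2.56], [-1.23, 4.37], [0.02, 3.11], [-2.88, 2.88]. Speed limits (rad/s): [2.39, 2.39, 3.01, 3.14, 3.14, 3.14].

### API

Orientations are given as a unit quaternion [w, x, y, z].
In Python, from plant import get_obs, read_camera, camera_params, job_done gives the robot as it stands.
- The arm moves only by the tool servo_tool, never from a script. Its argument "motion" is text: rows parted by semicolons, each of 7 numbers parted by spaces: the opening, from -1 (shut) to 1 (fully open), then the shift along the tool's x, y, z scaled (see below), then the turn, a rotation vector about the tool's x, y, z scaled (see below). A call has 1 to 12 rows; each row shifts and turns the commanded pose from where the row before left it, along the tool's axes as they then stand; what a row does not reach is not made up. The controller multiplies each number of a shift by 15 cm and each number of a turn by 0.5 rad. A row lasts 1/12 s, in which the tool goes at most 41.7 mm and 7.16 degrees, less where a joint would pass 70% of its speed; a pose out of reach is approached as far as the arm can. A call with a number of a shift or a turn outside -1 to 1 is refused whole. A call with a gripper value outside its range is refused whole. The fingers move at their own pace and stop on an object; "grip_force" is the grip in N (left out, the last holds). Time passes only in rows, so rows that do not move let the fingers close. It gives the time, the measured TCP pose, the force, the opening and the grip force at its end, in the units of the state.
- get_obs(): the state, without advancing time (a new reading comes with each control period).
- read_camera(name): name is "scene" or "side" or "wrist"; returns (picture, depth): 420x560x3 uint8, red, green, blue; 420x560 float32, m along the optical axis (not along the pixel's ray), 0 where there is no reading.
- camera_params(name): a dict with "camera_matrix" (3x3 intrinsics, pixels), "cam_to_world" (4x4, takes a point from camera to world coordinates). Camera axes: x right, y up, looking along -z (the intrinsics and any distortion apply to the point x, -y, -z); pixel columns grow to the right and rows downward; lengths in m; the calibration is good to about 2 mm. A picture is of the moment at which its call begins: read the wrist's pose just before it. camera_params takes no time and is no camera call; for the wrist camera it gives the pose at the moment of the call.
- job_done(): hands the job in; it is judged then, once.
The state is a dict: "time": time; "joint_positions": joint angles; "qd": joint speeds; "joint_torque": joint torques, N m; "ee_pos": TCP position; "eef_rot": TCP orientation; "force": force on the tool from outside, world axes, zero at the start; "wrist_torque": the same for the moment, N m; "opening": finger opening in m; "grasp_force": force on a finger pad.
Only numpy, scipy, OpenCV 4.12 (cv2) and the standard library are available. Lean on these libraries where they do the work, as an engineer would, in place of code of your own. Each camera call takes 0.05 s, during which the arm holds its last target. There are 200 camera calls.

## Working session

There is one attempt and no reset: what is moved stays moved. The work goes in short steps, Python scripts to look and compute and a tool call to move; the robot and the scene stay as the last step left them, time stands still between calls to the robot, and variables do not carry over. Pictures are saved under pics/ and viewed, at most 10 in all, crops included, and the job is handed in when it is done.

Besides the shell and the picture viewer there is one more tool, called after "Call:" in YAML: its name, and indented under it one key for each argument. servo_tool: Moves the arm, as the interface text tells. Its arguments: {"type":"object","properties":{"motion":{"type":"string"},"grip_force":{"type":"number"}},"required":["motion"]}

```bash
mkdir -p pics
cat > h.py <<'E'
import numpy as np, cv2
from plant import get_obs, read_camera, camera_params, job_done
def look(n,f=None):
    P=camera_params(n); im,d=read_camera(n)
    if f: cv2.imwrite('pics/'+f,im[:,:,::-1])
    return im,d,np.array(P['camera_matrix']),np.array(P['cam_to_world'])
def pts(uv,d,K,T):
    uv=np.atleast_2d(uv); 
    z=d[uv[:,1].astype(int),uv[:,0].astype(int)]
    c=np.c_[(uv[:,0]-K[0,2])/K[0,0]*z,-(uv[:,1]-K[1,2])/K[1,1]*z,-z]
    return c@T[:3,:3].T+T[:3,3]
def plane(uv,h,K,T):
    uv=np.atleast_2d(uv).astype(float)
    c=np.c_[(uv[:,0]-K[0,2])/K[0,0],-(uv[:,1]-K[1,2])/K[1,1],-np.ones(len(uv))]@T[:3,:3].T
    s=(h-T[2,3])/c[:,2]
    return T[:3,3]+c*s[:,None]
E
python3 - <<'E'
from h import *
o=get_obs();print({k:np.round(v,3) for k,v in o.items()})
ims=[]
for n in ['scene','side','wrist']:
    im,d,K,T=look(n,n+'0.png'); np.savez(n+'0.npz',im=im,d=d,K=K,T=T); print(n,K,T.round(3),(d>0).mean())
E
```

```text
{'time': np.float64(0.0), 'joint_positions': array([-0.223,  0.313,  1.498, -0.   ,  1.331, -0.223]), 'qd': array([ 0.001, -0.002,  0.001, -0.001, -0.001,  0.   ]), 'joint_torque': array([-1.0000e-03, -4.1226e+01, -2.5974e+01, -0.0000e+00,  4.0000e-03,
       -0.0000e+00]), 'ee_pos': array([0.525, 0.   , 0.205]), 'eef_rot': array([-0.001,  0.707,  0.707, -0.   ]), 'force': array([-0.836,  0.416,  0.164]), 'wrist_torque': array([0.003, 0.03 , 0.041]), 'grasp_force': np.float64(0.0), 'opening': np.float64(0.085)}
scene [[420.22236755   0.         282.0521567 ]
 [  0.         420.22236755 208.62702123]
 [  0.           0.           1.        ]] [[-0.474 -0.706  0.526  0.993]
 [ 0.88  -0.377  0.288  0.207]
 [-0.005  0.599  0.8    0.78 ]
 [ 0.     0.     0.     1.   ]] 0.9959523809523809
side [[427.22169247   0.         273.48577481]
 [  0.         427.22169247 215.75360251]
 [  0.           0.           1.        ]] [[ 0.999  0.023 -0.04   0.495]
 [-0.046  0.649 -0.759 -0.721]
 [ 0.009  0.76   0.65   0.669]
 [ 0.     0.     0.     1.   ]] 0.9961437074829932
wrist [[367.54509851   0.         284.69498756]
 [  0.         367.54509851 215.22097956]
 [  0.           0.           1.        ]] [[ 1.    -0.     0.     0.525]
 [ 0.     0.964  0.266  0.067]
 [-0.001 -0.266  0.964  0.372]
 [ 0.     0.     0.     1.   ]] 0.9959651360544217
```

View pics/scene0.png

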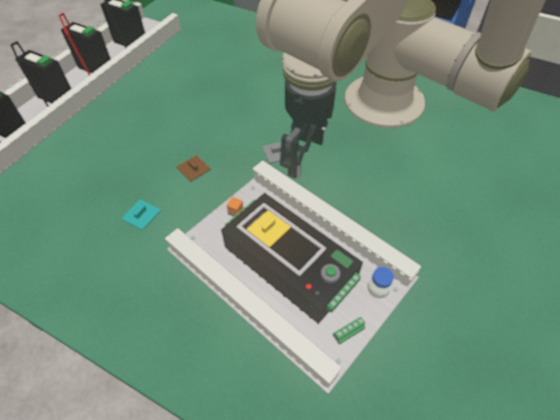

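View pics/wrist0.png

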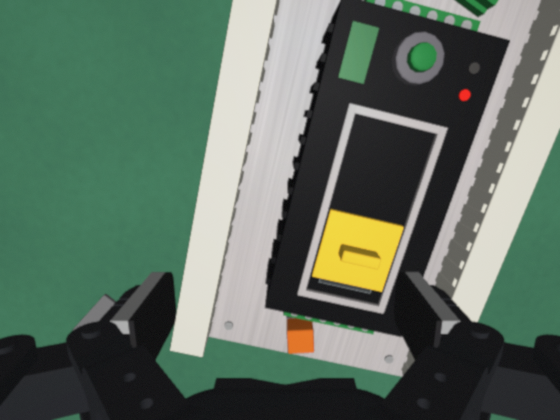

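The wrist view shows the yellow cover (around 358,250), slightly open, with a dark well strip below it at (345,288). The run key is at (423,57), the relay at (300,337), and the drive's +y points up and slightly right. In the scene view the cover is at (268,228) and the jar and terminal block are at the far +y end.

```bash
cat > m.py <<'E'
from h import *
def cover(n,im,d,K,T):
    hsv=cv2.cvtColor(im,cv2.COLOR_RGB2HSV)
    m=cv2.inRange(hsv,(22,120,90),(34,255,255))
    k,l,s,c=cv2.connectedComponentsWithStats(m); i=1+s[1:,4].argmax()
    v,u=np.where(l==i); p=pts(np.c_[u,v],d,K,T)
    return p
if __name__=='__main__':
  for n in ['scene','wrist','side']:
    z=np.load(n+'0.npz'); im,d,K,T=z['im'],z['d'],z['K'],z['T']
    p=cover(n,im,d,K,T)
    zm=np.median(p[:,2]); print(n,'cover n',len(p),'zmed',zm.round(4),'z99',np.percentile(p[:,2],99).round(4))
    pl=p[abs(p[:,2]-zm)<.004]; r=cv2.minAreaRect((pl[:,:2]*1000).astype(np.float32)); print(' plate',r)
    t=p[p[:,2]>zm+.014]; 
    if len(t)>10: print(' tab',t.mean(0).round(4),cv2.minAreaRect((t[:,:2]*1000).astype(np.float32)))
    # deck: all points at height of deck around cover
    v,u=np.mgrid[0:420,0:560]; q=pts(np.c_[u.ravel(),v.ravel()],d,K,T); c=im.reshape(-1,3).astype(int)
    near=np.hypot(*(q[:,:2]-pl[:,:2].mean(0)).T)<.25
    h=np.histogram(q[near,2],np.arange(0.06,.1,.002)); print(' hist',dict(zip(h[1].round(3).tolist(),h[0].tolist())))
    dk=near&(abs(q[:,2]-.075)<.005)
    msk=(dk.reshape(420,560)*255).astype(np.uint8); k,l,s,_=cv2.connectedComponentsWithStats(msk); i=1+s[1:,4].argmax(); w=(l==i).ravel()
    print(' deck',cv2.minAreaRect((q[w,:2]*1000).astype(np.float32)))
    # rails: bright grey near deck height
    g=near&(abs(q[:,2]-.078)<.006)&(c.min(1)>110)&(np.ptp(c,axis=1)<30)
    k,l,s,_=cv2.connectedComponentsWithStats((g.reshape(420,560)*255).astype(np.uint8)); i=1+s[1:,4].argmax(); w=(l==i).ravel()
    print(' rails',w.sum(),q[w,2].mean(),cv2.minAreaRect((q[w,:2]*1000).astype(np.float32)))
    hsv=cv2.cvtColor(im,cv2.COLOR_RGB2HSV).reshape(-1,3)
    g=near&(q[:,2]>.085)&(q[:,2]<.1)&(hsv[:,0]>45)&(hsv[:,0]<80)&(hsv[:,1]>120); print(' run',q[g].mean(0),g.sum())
E
python3 m.py
```

```text
scene cover n 828 zmed 0.0799 z99 0.0992
 plate ((587.7201538085938, -47.42425537109375), (64.80538940429688, 63.19514846801758), 76.94588470458984)
 tab [ 0.6075 -0.033   0.1316] ((787.310546875, 71.50859069824219), (491.5138854980469, 26.121662139892578), 30.391681671142578)
 hist {0.06: 243, 0.062: 197, 0.064: 186, 0.066: 89, 0.068: 71, 0.07: 137, 0.072: 1570, 0.074: 3289, 0.076: 1062, 0.078: 770, 0.08: 358, 0.082: 45, 0.084: 61, 0.086: 93, 0.088: 37, 0.09: 13, 0.092: 45, 0.094: 47, 0.096: 44, 0.098: 30}
 deck ((599.5888671875, 8.473861694335938), (262.159912109375, 132.09774780273438), 76.50559997558594)
 rails 967 0.07750567667168247 ((592.6406860351562, -17.678123474121094), (173.70127868652344, 86.60449981689453), 76.14473724365234)
 run [0.62394086 0.10603442 0.09468114] 19
wrist cover n 5296 zmed 0.0779 z99 0.0965
 plate ((586.4436645507812, -46.86627197265625), (64.25965881347656, 65.82710266113281), 76.20280456542969)
 tab [ 0.5838 -0.0424  0.1031] ((553.8408813476562, 0.7154998779296875), (27.33690643310547, 142.80906677246094), 34.4246826171875)
 hist {0.06: 221, 0.062: 
[... 585 characters left out ...]
 (72.22337341308594, 63.61058044433594), 76.9659194946289)
 tab [ 0.577  -0.1066  0.1467] ((548.2310180664062, -382.03558349609375), (684.5507202148438, 31.350311279296875), 83.724609375)
 hist {0.06: 166, 0.062: 92, 0.064: 74, 0.066: 61, 0.068: 44, 0.07: 84, 0.072: 1248, 0.074: 1790, 0.076: 438, 0.078: 541, 0.08: 146, 0.082: 29, 0.084: 44, 0.086: 39, 0.088: 19, 0.09: 19, 0.092: 26, 0.094: 31, 0.096: 30, 0.098: 16}
 deck ((597.9034423828125, 9.469451904296875), (265.7274169921875, 130.43850708007812), 76.59745025634766)
 rails 549 0.07757277687733993 ((592.80810546875, -11.740005493164062), (176.76943969726562, 81.68685150146484), 76.62743377685547)
 run [0.6209616  0.1032333  0.09336564] 35
```

View pics/side0.png

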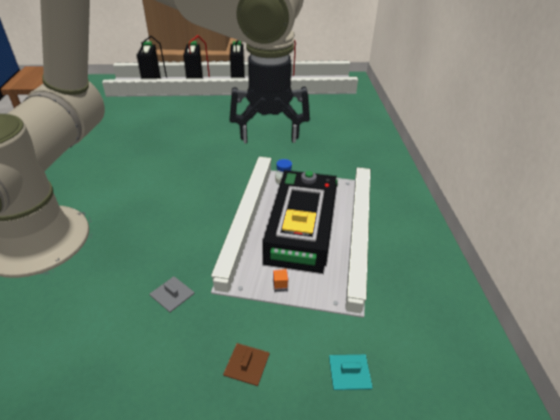

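Call:
servo_tool:
  motion: "-1 0 0 0 0 0 0.156; -1 0 0 0 0 0 0.156; -1 0 0 0 0 0 0.156; -1 -0.107 0.117 0 0 0 0; -1 -0.107 0.117 0 0 0 0; -1 -0.107 0.117 0 0 0 0; -1 -0.107 0.117 0 0 0 0; -1 0 0 0.15 0 0 0; -1 0 0 0.15 0 0 0; -1 0 0 0.15 0 0 0; -1 0 0 0 0 0 0; -1 0 0 0 0 0 0"
  grip_force: 20

```text
time: 1.15
ee_pos: [0.578, -0.0786, 0.1374]
eef_rot: [-0.001, 0.785, 0.62, -0.001]
force: [0.6, -0.6, 1.1]
opening: 0.0001
grasp_force: 0.0
```

```bash
cat > st.py <<'E'
from h import *
import sys
C=np.array([.5992,.0090]);a=np.radians(76.6);ey=np.array([np.cos(a),np.sin(a)]);ex=np.array([ey[1],-ey[0]])
o=get_obs();p=o['ee_pos'];r=p[:2]-C
from scipy.spatial.transform import Rotation as R
q=o['eef_rot'];M=R.from_quat([*q[1:],q[0]]).as_matrix()
print('t',o['time'],'drive x,y',1e3*(r@ex),1e3*(r@ey),'z',1e3*p[2],'F',o['force'].round(1),'op',o['opening'],'toolx ang',np.degrees(np.arctan2(M[1,0],M[0,0])),'z',M[:,2].round(3))
if len(sys.argv)>1:
    im,d,K,T=look(sys.argv[1],sys.argv[2])
    from m import cover
    p=cover('',im,d,K,T);zm=np.median(p[:,2]);pl=p[abs(p[:,2]-zm)<.004]
    b=cv2.boxPoints(cv2.minAreaRect((pl[:,:2]*1000).astype(np.float32)))/1000-C
    rr=pl[:,:2]-C; print('plate z',zm,'x',1e3*np.percentile(rr@ex,[1,99]),'y',1e3*np.percentile(rr@ey,[1,99]))
E
python3 st.py wrist w1.png
```

```text
t 1.15 drive x,y -0.2830674827901619 -90.11395538312298 z 137.44034499478502 F [ 0.6 -0.6  1.1] op 6.364708709670867e-05 toolx ang 76.59691033788032 z [-0.002  0.001 -1.   ]
plate z 0.07776258289880274 x [-31.40602946  31.253364  ] y [-87.07033838 -26.34951189]
```

View pics/w1.png

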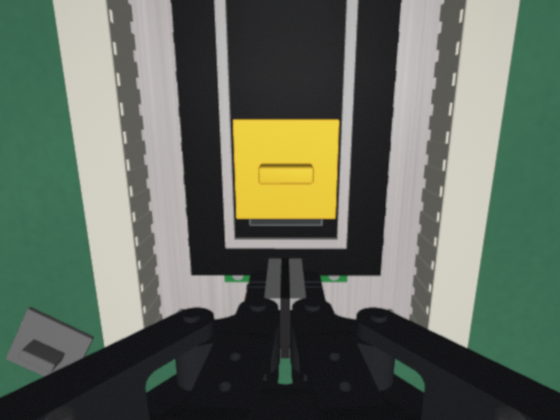

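Well aligned: cover at (286,170), the tab at (286,174), and the shut fingers point just short of the -y stop, centred. Next I descend behind the tab.

Call:
servo_tool:
  motion: "-1 0 0 0.12 0 0 0; -1 0 0 0.12 0 0 0; -1 0 0 0.1 0 0 0; -1 0 0 0 0 0 0; -1 0.05 0 0 0 0 0; -1 0.05 0 0 0 0 0; -1 0.05 0 0 0 0 0; -1 0.05 0 0 0 0 0; -1 0.05 0 0 0 0 0; -1 0 0 0 0 0 0"

```text
time: 2.03
ee_pos: [0.5875, -0.0406, 0.0872]
eef_rot: [0.0, 0.784, 0.62, 0.0]
force: [-0.6, -0.3, -0.5]
opening: -0.0
grasp_force: 0.0
```

```bash
python3 st.py wrist w2.png
```

```text
t 2.0333 drive x,y 0.13155580338081982 -50.97570341773115 z 87.22263917182163 F [-0.6 -0.3 -0.5] op -4.47729673714155e-05 toolx ang 76.68620186559737 z [ 0.001  0.    -1.   ]
plate z 0.07772698932594627 x [-31.48760935  31.3183846 ] y [-84.56936406 -25.77609551]
```

View pics/w2.png

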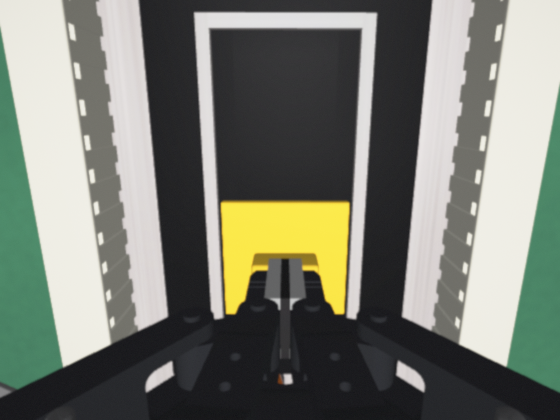

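```bash
cat >> st.py <<'E'
    for u in (270,256,285):
        vv=np.arange(190,330,7); q=pts(np.c_[np.full(len(vv),u),vv],d,K,T)
        print(u); print(np.c_[vv,1e3*((q[:,:2]-C)@ex),1e3*((q[:,:2]-C)@ey),q[:,2]*1e3].round(0).astype(int).tolist())
    tp=np.linalg.inv(T)@np.r_[o['ee_pos'],1]; print('TCP px',K[0,2]-K[0,0]*tp[0]/tp[2],K[1,2]+K[1,1]*tp[1]/tp[2])
E
python3 st.py wrist w3.png
python3 - <<'E'
from h import *
im,d,K,T=look('side'); cv2.imwrite('pics/s3.png',cv2.resize(im[160:280,230:390,::-1],None,fx=4,fy=4,interpolation=2))
E
```

```text
t 2.0833 drive x,y 0.12827372208220564 -51.765311527010454 z 87.03767611602872 F [-0.4 -0.6 -0.2] op -3.206986900965798e-05 toolx ang 76.66882309676679 z [ 0. -0. -1.]
plate z 0.07772083837673384 x [-31.57166193  31.38675634] y [-84.71663208 -25.84892915]
270
[[190, -7, -21, 73], [197, -7, -25, 72], [204, -7, -28, 77], [211, -7, -31, 77], [218, -7, -35, 78], [225, -7, -38, 78], [232, -7, -42, 76], [239, -7, -46, 76], [246, -7, -50, 77], [253, -7, -52, 81], [260, -6, -41, 118], [267, -6, -41, 123], [274, -5, -41, 131], [281, -5, -41, 137], [288, -5, -41, 142], [295, -5, -41, 147], [302, -5, -40, 153], [309, -4, -40, 158], [316, -4, -40, 161], [323, -4, -40, 165]]
256
[[190, -15, -22, 72], [197, -14, -25, 74], [204, -14, -28, 77], [211, -14, -31, 78], [218, -14, -34, 78], [225, -14, -38, 78], [232, -15, -42, 77], [239, -14, -45, 78], [246, -15, -50, 77], [253, -14, -52, 81], [260, -14, -52, 91], [267, -13, -53, 96], [274, -11, -45, 122], [281, -11, -45, 129], [288, -10, -45, 134], [295, -10, -45, 139], [302, -9, -38, 156], [309, -8, -39, 158], [316, -8, -39, 162], [323, -8, -40, 165]]
285
[[190, 0, -21, 72], [197, 0, -25, 72], [204, 0, -27, 78], [211, 0, -31, 77], [218, 0, -35, 78], [225, 0, -38, 77], [232, 0, -41, 79], [239, 0, -46, 78], [246, 0, -49, 78], [253, 0, -52, 81], [260, 0, -40, 119], [267, 0, -41, 125], [274, 0, -40, 132], [281, 0, -41, 137], [288, 0, -40, 142], [295, 0, -41, 147], [302, 0, -42, 149], [309, 0, -44, 149], [316, 0, -47, 149], [323, 0, -49, 150]]
TCP px 284.9367882957774 257.1751939679751
```

View pics/s3.png

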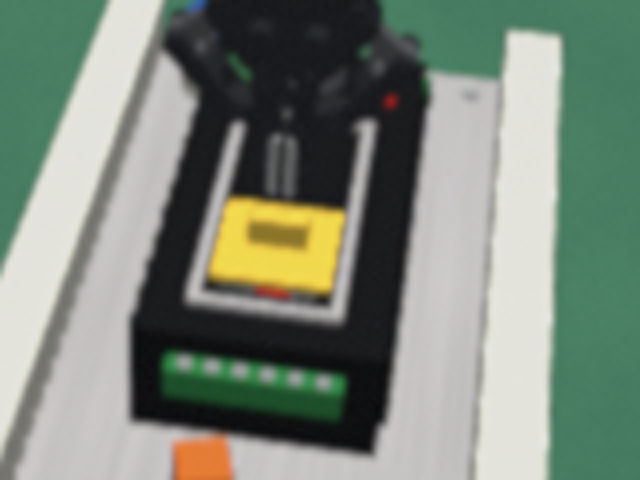

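Run:
```python
from h import *
C=np.array([.5992,.0090]);a=np.radians(76.6);ey=np.array([np.cos(a),np.sin(a)]);ex=np.array([ey[1],-ey[0]])
for n,us in (('side',(298,301,303)),):
    im,d,K,T=look(n)
    for u in us:
        vv=np.arange(190,224,2); q=pts(np.c_[np.full(len(vv),u),vv],d,K,T)
        print(u,np.c_[vv,1e3*((q[:,:2]-C)@ex),1e3*((q[:,:2]-C)@ey),q[:,2]*1e3,im[vv,u].mean(1)].round(0).astype(int).tolist())
    o=get_obs(); tp=np.linalg.inv(T)@np.r_[o['ee_pos'],1]; print(n,'TCP px',K[0,2]-K[0,0]*tp[0]/tp[2],K[1,2]+K[1,1]*tp[1]/tp[2],o['joint_positions'])
z=np.load('side0.npz'); T,K,d,im=z['T'],z['K'],z['d'],z['im']
tp=np.linalg.inv(T)@np.r_[.525,0,.205,1];print('start TCP px',K[0,2]-K[0,0]*tp[0]/tp[2],K[1,2]+K[1,1]*tp[1]/tp[2])
for u in (246,296):
    vv=np.arange(120,146,2);q=pts(np.c_[np.full(len(vv),u),vv],d,K,T); print(u,np.c_[vv,1e3*q].round().astype(int).tolist())
```

```text
298 [[190, -6, -66, 164, 28], [192, -6, -65, 158, 34], [194, -6, -63, 152, 94], [196, -5, -63, 147, 94], [198, -5, -62, 141, 89], [200, -5, -64, 138, 90], [202, -4, -65, 133, 90], [204, -5, -62, 126, 88], [206, -4, -64, 122, 88], [208, -4, -64, 117, 70], [210, -9, -18, 73, 98], [212, -4, -54, 98, 174], [214, -4, -59, 96, 173], [216, -3, -61, 93, 119], [218, -3, -63, 89, 99], [220, -3, -62, 83, 110], [222, -2, -66, 81, 165]]
301 [[190, -2, -48, 151, 45], [192, -1, -52, 149, 37], [194, 0, -62, 152, 78], [196, 1, -68, 151, 86], [198, 1, -64, 143, 78], [200, 1, -65, 139, 80], [202, 1, -64, 133, 88], [204, 1, -60, 125, 89], [206, 2, -61, 120, 89], [208, 2, -64, 117, 80], [210, -2, -17, 74, 83], [212, 0, -31, 80, 163], [214, 2, -57, 96, 176], [216, 3, -61, 94, 135], [218, 3, -61, 88, 99], [220, 4, -62, 84, 105], [222, 4, -65, 81, 162]]
303 [[190, 4, -64, 164, 29], [192, 4, -64, 159, 28], [194, 4, -65, 155, 70], [196, 5, -65, 149, 97], [198, 5, -63, 143, 86], [200, 5, -61, 136, 80], [202, 5, -63, 133, 80], [204, 6, -63, 128, 72], [206, 6, -59, 119, 72], [208, 1, -9, 73, 63], [210, 2, -18, 7
[... 211 characters left out ...]
-01  5.62193572e-01  1.44843037e+00 -7.11236939e-05
  1.13100874e+00 -3.68397743e-02]
start TCP px 269.83671725105523 157.64140055139256
246 [[120, 481, -11, 294], [122, 481, -12, 291], [124, 480, -4, 282], [126, 480, -11, 282], [128, 480, -12, 278], [130, 480, -8, 272], [132, 480, -9, 269], [134, 480, -13, 266], [136, 480, -10, 260], [138, 479, -10, 256], [140, 479, -8, 251], [142, 479, -13, 249], [144, 470, 394, 1]]
296 [[120, 573, -10, 292], [122, 572, -14, 291], [124, 573, -11, 285], [126, 574, -6, 278], [128, 574, -6, 274], [130, 574, -10, 271], [132, 574, -7, 265], [134, 574, -6, 261], [136, 574, -7, 257], [138, 575, -6, 252], [140, 622, 413, 0], [142, 620, 399, 2], [144, 619, 386, 2]]
```

Run:
```python
from h import *
C=np.array([.5992,.0090]);a=np.radians(76.6);ey=np.array([np.cos(a),np.sin(a)]);ex=np.array([ey[1],-ey[0]])
for n in ('side','wrist','scene'):
    im,d,K,T=look(n); v,u=np.mgrid[0:420,0:560]; q=pts(np.c_[u.ravel(),v.ravel()],d,K,T)
    x=1e3*((q[:,:2]-C)@ex);y=1e3*((q[:,:2]-C)@ey);z=q[:,2]*1e3
    k=(z>103)&(z<260)&(abs(x)<110)&(abs(y+51)<90)
    print(n,[(int(b),int(np.percentile(z[k&(x>=b)&(x<b+10)],1)),y[k&(x>=b)&(x<b+10)].round(0).min(),y[k&(x>=b)&(x<b+10)].round(0).max()) for b in range(-100,100,10) if (k&(x>=b)&(x<b+10)).sum()>5])
```

```text
side [(-70, 199, np.float64(-65.0), np.float64(-45.0)), (-60, 186, np.float64(-68.0), np.float64(-42.0)), (-50, 173, np.float64(-68.0), np.float64(-47.0)), (-40, 164, np.float64(-77.0), np.float64(-42.0)), (-30, 158, np.float64(-87.0), np.float64(-41.0)), (-20, 122, np.float64(-91.0), np.float64(-53.0)), (-10, 116, np.float64(-92.0), np.float64(-45.0)), (0, 119, np.float64(-92.0), np.float64(-57.0)), (10, 128, np.float64(-90.0), np.float64(-41.0)), (20, 160, np.float64(-84.0), np.float64(-41.0)), (30, 165, np.float64(-74.0), np.float64(-42.0)), (40, 176, np.float64(-66.0), np.float64(-47.0)), (50, 188, np.float64(-68.0), np.float64(-41.0))]
wrist [(-60, 184, np.float64(-42.0), np.float64(-39.0)), (-50, 173, np.float64(-50.0), np.float64(-39.0)), (-40, 161, np.float64(-62.0), np.float64(-39.0)), (-30, 156, np.float64(-62.0), np.float64(-38.0)), (-20, 123, np.float64(-47.0), np.float64(-32.0)), (-10, 119, np.float64(-64.0), np.float64(14.0)), (0, 119, np.float64(-64.0), np.float64(-32.0)), (10, 124, np.float64(-47.0), np.float64(-32.0)), (20, 156, np.float64(-62.0), np.float64(-39.0)), (30, 161, np.float64(-62.0), np.float64(-39.0)), (40, 173, np.float64(-50.0), np.float64(-39.0)), (50, 183, np.float64(-42.0), np.float64(-40.0))]
scene [(-60, 186, np.float64(-52.0), np.float64(-40.0)), (-50, 176, np.float64(-46.0), np.float64(-40.0)), (-40, 164, np.float64(-47.0), np.float64(-40.0)), (-30, 158, np.float64(-47.0), np.float64(-40.0)), (-20, 124, np.float64(-46.0), np.float64(-17.0)), (-10, 120, np.float64(-47.0), np.float64(-15.0)), (0, 116, np.float64(-59.0), np.float64(-15.0)), (10, 124, np.float64(-65.0), np.float64(-17.0)), (20, 161, np.float64(-64.0), np.float64(-21.0)), (30, 166, np.float64(-76.0), np.float64(-28.0)), (40, 177, np.float64(-62.0), np.float64(-40.0)), (50, 190, np.float64(-65.0), np.float64(-40.0)), (60, 199, np.float64(-66.0), np.float64(-40.0))]
```

Both views show the same thing: the real fingertips end about 29 mm above the reported TCP, so the fingers passed over the tab. The cover hasn't moved, still about y −57. I'll allow for the offset: back off and go 30 mm lower.

Call:
servo_tool:
  motion: "-1 -0.127 0 0 0 0 0; -1 -0.127 0 0 0 0 0; -1 0 0 0 0 0 0; -1 0 0 0.1 0 0 0; -1 0 0 0.1 0 0 0; -1 0 0 0 0 0 0; -1 0.05 0 0 0 0 0; -1 0.05 0 0 0 0 0; -1 0.05 0 0 0 0 0; -1 0.05 0 0 0 0 0; -1 0 0 0 0 0 0"

```text
time: 3.3
ee_pos: [0.5858, -0.0485, 0.0574]
eef_rot: [0.0, 0.784, 0.62, 0.0]
force: [0.4, -0.7, 0.6]
opening: 0.0
grasp_force: 0.0
```

```bash
sed -i '/for u in (270/,$d' st.py; python3 st.py wrist w4.png
```

```text
t 3.3 drive x,y 0.284580062361478 -59.00520263031696 z 57.42889966936461 F [ 0.4 -0.7  0.6] op 4.162230479875381e-05 toolx ang 76.68893867163638 z [ 0.001 -0.    -1.   ]
plate z 0.07781331799186232 x [-31.56531985  31.12971906] y [-71.55444548 -11.45726937]
```

The cover is moving: its centre is now at −42.5, with the finger 16.5 mm behind as expected.

Call:
servo_tool:
  motion: "-1 0.05 0 0 0 0 0; -1 0.05 0 0 0 0 0; -1 0.05 0 0 0 0 0; -1 0.05 0 0 0 0 0; -1 0.05 0 0 0 0 0; -1 0.05 0 0 0 0 0; -1 0.05 0 0 0 0 0; -1 0 0 0 0 0 0; -1 -0.05 0 0 0 0 0; -1 -0.05 0 0 0 0 0; -1 0 0 -0.15 0 0 0; -1 0 0 0 0 0 0"

```text
time: 4.35
ee_pos: [0.5952, -0.0153, 0.0823]
eef_rot: [0.002, 0.785, 0.619, 0.001]
force: [0.6, -0.9, 1.3]
opening: -0.0001
grasp_force: 0.0
```

```bash
python3 st.py wrist w5.png
```

```text
t 4.35 drive x,y 1.745050869182483 -24.59525702059619 z 82.30975878328292 F [ 0.6 -0.9  1.3] op -0.00012008888801710571 toolx ang 76.50854591259967 z [ 0.005 -0.001 -1.   ]
plate z 0.07776278741689299 x [-31.68683752  30.88980481] y [-20.17298882  40.43299348]
```

View pics/w5.png

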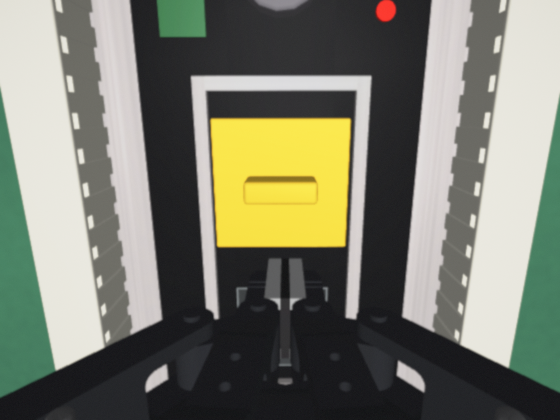

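The cover is fully open (centre about +10, its edge at row 247, with the well's far edge visible below it at row 288). Next I move over the well.

Call:
servo_tool:
  motion: "-1 -0.152 0 0 0 0 0; -1 -0.15 -0.007 0 0 0 0; -1 0 0 0 0 0 0; -1 0 0 0 0 0 0; -1 0 0 0 0 0 0"

```text
time: 4.82
ee_pos: [0.5822, -0.0574, 0.0789]
eef_rot: [-0.0, 0.785, 0.62, -0.0]
force: [0.7, -0.1, 0.4]
opening: 0.0001
grasp_force: 0.0
```

```bash
python3 st.py wrist w6.png
python3 - <<'E'
from h import *
ims=[]
C=np.array([.5992,.0090]);a=np.radians(76.6);ey=np.array([np.cos(a),np.sin(a)]);ex=np.array([ey[1],-ey[0]])
im,d,K,T=look('side')
m=cv2.inRange(cv2.cvtColor(im,cv2.COLOR_RGB2HSV),(0,150,80),(6,255,255)); 
v,u=np.where(m>0);q=pts(np.c_[u,v],d,K,T); k=(q[:,2]>.03)&(q[:,2]<.06)&(np.hypot(*(q[:,:2]-[.583,-.059]).T)<.05);r=q[k,:2]-C
print('key',k.sum(),1e3*(r@ex).mean() if k.any() else 0,np.percentile(1e3*(r@ey),[1,50,99]),np.median(q[k,2]))
cv2.imwrite('pics/s6.png',cv2.resize(im[150:280,220:400,::-1],None,fx=4,fy=4,interpolation=2))
E
```

```text
t 4.8167 drive x,y -1.1048991414396494 -68.54518796268655 z 78.90893279775923 F [ 0.7 -0.1  0.4] op 0.000143435745844974 toolx ang 76.56380676487424 z [-0.  0. -1.]
plate z 0.0777232931210815 x [-31.68647181  30.88660745] y [-20.21159487  40.22063545]
key 11 -1.0143153144166348 [-67.51378086 -63.55241163 -60.1668258 ] 0.05000432670525701
```

View pics/s6.png

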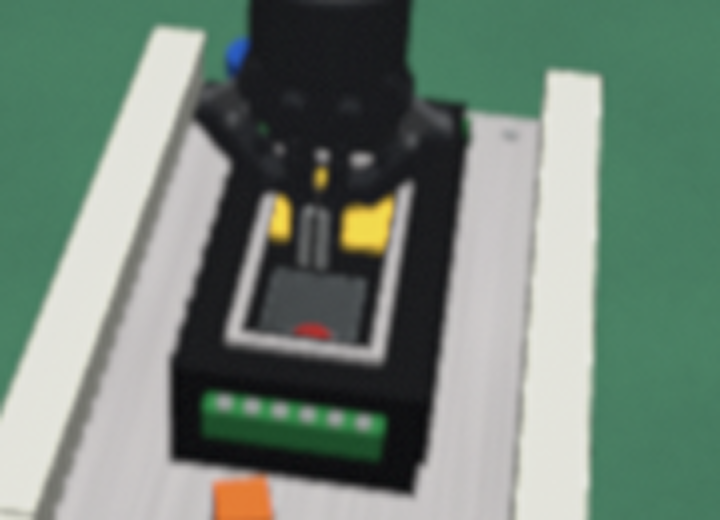

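The well is open with the red key at crop (312,330), its top at 50 mm. The fingers are centred above it, so I descend.

Call:
servo_tool:
  motion: "-1 -0.01 0.005 0.1 0 0 0; -1 0 0 0.1 0 0 0; -1 0 0 0.1 0 0 0; -1 0 0 0.06 0 0 0; -1 0 0 0 0 0 0; -1 0 0 0 0 0 0"

```text
time: 5.42
ee_pos: [0.5829, -0.0588, 0.0254]
eef_rot: [-0.0, 0.785, 0.62, -0.0]
force: [-0.5, -0.2, -0.2]
opening: 0.0
grasp_force: 0.0
```

Call:
servo_tool:
  motion: "-1 0 0 0.02 0 0 0; -1 0 0 0.02 0 0 0; -1 0 0 0 0 0 0"

```text
time: 5.67
ee_pos: [0.5835, -0.0591, 0.0198]
eef_rot: [0.001, 0.785, 0.62, 0.001]
force: [2.0, 2.5, 4.5]
opening: 0.0002
grasp_force: 2.1
```

Contact is as predicted (4.5 N). I press on to the bottom.

Call:
servo_tool:
  motion: "-1 0 0 0.015 0 0 0; -1 0 0 0.015 0 0 0; -1 0 0 0 0 0 0; -1 0 0 0 0 0 0"

```text
time: 6.0
ee_pos: [0.5838, -0.0592, 0.0186]
eef_rot: [0.001, 0.785, 0.62, 0.001]
force: [-10.0, 3.1, 31.3]
opening: -0.0
grasp_force: 15.6
```

Bottomed with a hard stop at 31 N. I ease slightly and hold.

Call:
servo_tool:
  motion: "-1 0 0 -0.004 0 0 0; -1 0 0 0 0 0 0; -1 0 0 0 0 0 0; -1 0 0 0 0 0 0; -1 0 0 0 0 0 0; -1 0 0 0 0 0 0; -1 0 0 0 0 0 0; -1 0 0 0 0 0 0; -1 0 0 0 0 0 0; -1 0 0 0 0 0 0"

```text
time: 6.83
ee_pos: [0.5838, -0.0592, 0.0187]
eef_rot: [0.001, 0.785, 0.62, 0.001]
force: [-7.7, 2.4, 26.6]
opening: -0.0001
grasp_force: 13.3
```

Call:
servo_tool:
  motion: "-1 0 0 0 0 0 0; -1 0 0 0 0 0 0; -1 0 0 0 0 0 0; -1 0 0 0 0 0 0; -1 0 0 0 0 0 0; -1 0 0 0 0 0 0; -1 0 0 0 0 0 0; -1 0 0 0 0 0 0"

```text
time: 7.5
ee_pos: [0.5838, -0.0592, 0.0187]
eef_rot: [0.001, 0.785, 0.62, 0.001]
force: [-7.8, 3.3, 26.4]
opening: 0.0
grasp_force: 13.3
```

Call:
servo_tool:
  motion: "-1 0 0 -0.12 0 0 0; -1 0 0 -0.18 0 0 0; -1 0 0 -0.18 0 0 0; -1 0 0 -0.02 0 0 0; -1 0 0 0 0 0 0; -1 0.15 0 0 0 0 0; -1 0.15 0 0 0 0 0; -1 0.15 0 0 0 0 0; -1 0.15 0 0 0 0 0; -1 0.15 0 0 0 0 0; -1 0 0 0 0 0 0; -1 0 0 0 0 0 0"

```text
time: 8.5
ee_pos: [0.6081, 0.0511, 0.0888]
eef_rot: [-0.001, 0.784, 0.62, -0.001]
force: [-0.8, 0.1, -0.9]
opening: 0.0
grasp_force: 0.0
```

```bash
python3 st.py scene c7.png
```

```text
t 8.5 drive x,y -1.0577769298790516 42.97742926849759 z 88.8099585562159 F [-0.8  0.1 -0.9] op 3.406345587206665e-05 toolx ang 76.69226505150199 z [-0.003  0.    -1.   ]
plate z 0.07974579790370229 x [-12.21042547  32.30056276] y [-21.16956442  41.05621856]
```

Call:
servo_tool:
  motion: "-1 0 0.006 0.1 0 0 0; -1 0 0 0.1 0 0 0; -1 0 0 0 0 0 0; -1 -0.05 0 0 0 0 0; -1 -0.05 0 0 0 0 0; -1 -0.05 0 0 0 0 0; -1 -0.05 0 0 0 0 0; -1 -0.05 0 0 0 0 0; -1 -0.05 0 0 0 0 0; -1 -0.05 0 0 0 0 0; -1 -0.05 0 0 0 0 0; -1 -0.05 0 0 0 0 0"

```text
time: 9.55
ee_pos: [0.5939, -0.0163, 0.0605]
eef_rot: [0.0, 0.785, 0.62, 0.0]
force: [1.1, 0.8, 1.6]
opening: -0.0001
grasp_force: 0.7
```

Call:
servo_tool:
  motion: "-1 -0.05 0 0 0 0 0; -1 -0.05 0 0 0 0 0; -1 -0.04 0 0 0 0 0; -1 -0.02 0 0 0 0 0; -1 0 0 0 0 0 0"

```text
time: 9.97
ee_pos: [0.5883, -0.0397, 0.0603]
eef_rot: [-0.0, 0.785, 0.619, -0.0]
force: [-0.4, -0.0, 0.1]
opening: 0.0002
grasp_force: 0.0
```

```bash
python3 st.py side c8.png
```

```text
t 9.9667 drive x,y 0.6937664130039334 -49.874100204523955 z 60.29693008785607 F [-0.4 -0.   0.1] op 0.00018321073752204675 toolx ang 76.55485660584986 z [-0. -0. -1.]
plate z 0.07969506567713047 x [-32.56192481  29.66191201] y [-98.58932068 -35.58440824]
```

Call:
servo_tool:
  motion: "-1 -0.015 0 0 0 0 0; -1 -0.015 0 0 0 0 0; -1 -0.01 0 0 0 0 0; -1 0 0 0 0 0 0; -1 0 0 0 0 0 0"

```text
time: 10.43
ee_pos: [0.5871, -0.0447, 0.0603]
eef_rot: [-0.0, 0.785, 0.62, -0.0]
force: [0.1, 0.4, 0.0]
opening: 0.0001
grasp_force: 0.1
```

Call:
servo_tool:
  motion: "-1 -0.008 0 0 0 0 0; -1 -0.008 0 0 0 0 0; -1 0 0 0 0 0 0; -1 0 0 0 0 0 0"

```text
time: 10.77
ee_pos: [0.5871, -0.0451, 0.061]
eef_rot: [-0.001, 0.785, 0.62, 0.001]
force: [1.2, 10.5, 3.5]
opening: -0.0004
grasp_force: 5.5
```

At the stop (10 N, no further travel). I back off, lift clear and check.

Call:
servo_tool:
  motion: "-1 0.04 0 0 0 0 0; -1 0.08 0 0 0 0 0; -1 0 0 -0.15 0 0 0; -1 0 0 -0.25 0 0 0; -1 0 0 -0.25 0 0 0; -1 -0.2 0 -0.1 0 0 0; -1 -0.2 0 0 0 0 0; -1 0 0 0 0 0 0; -1 0 0 0 0 0 0"

```text
time: 11.52
ee_pos: [0.5767, -0.0884, 0.1728]
eef_rot: [-0.0, 0.785, 0.619, -0.0]
force: [0.9, -0.0, -0.6]
opening: -0.0001
grasp_force: 0.0
```

```bash
python3 st.py wrist w9.png
python3 - <<'E'
from h import *
from m import *
a,d,K,T=look('side'); b=look('scene')[0]
cv2.imwrite('pics/f9.png',np.vstack([cv2.resize(x,None,fx=2,fy=2)[:,:,::-1] for x in (a[150:290,200:400],b[150:290,200:400])]))
E
```

```text
t 11.5167 drive x,y 0.6919870230042965 -99.98790447816492 z 172.7868177462923 F [ 0.9 -0.  -0.6] op -0.00014729923223338157 toolx ang 76.48356812215619 z [-0. -0. -1.]
plate z 0.07779261604024185 x [-31.84984753  30.82070508] y [-100.83239591  -40.17225114]
```

View pics/w9.png

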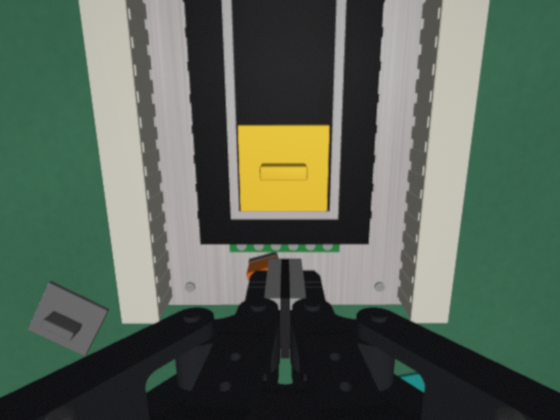

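View pics/f9.png

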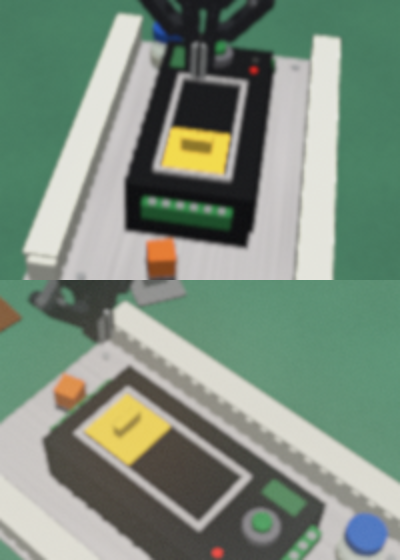

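The cover is flat against the −y stop (wrist view, edge at row 211 meeting the stop), centre about −70.5. The well is shut, and the relay, jar and run key look untouched. Handing in.

```bash
python3 -c "from plant import job_done; print(job_done())"
```

```text
the job is handed in; nothing more can be done
None
```

I slid the cover fully open, held the red reset key at its bottom stop for about 1.5 s, pushed the cover back until the well was fully shut against its stop, and handed the job in at about 11.7 s; no verdict came back, I never went near the run key, and the relay and jar looked unmoved in the last pictures (I didn't check the terminal block).

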